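# Clear the document camera's board and hold the camera up at its second stop

### The job

Get the document camera on the desk ready for a full-page picture: lay the white charger from its board in the open drawer (do not drop it in) and slide the drawer fully shut. Then squeeze the orange button on the camera's grip, pull the camera up past the first stop to the second stop, which is as far as it goes, and finish while still holding it up there with the button squeezed, because it sinks back if let go. Leave the other things on the desk where they are.

Things in the scene. Friction and masses are not known exactly. Their poses are not given: they have to be found in the camera images.
- doc_stand: Document camera's base, fixed to the desk: a pale grey board 200 (x) x 250 (y) x 6 mm high with a blue-grey field. Origin: centre of the board's underside. A vertical post of 30 mm diameter (foot 54 mm, collar 35 mm at the top) stands on it at its own y = -95 mm, x = 0, up to 115 mm above the desk; the camera's mast slides up out of it.
- camera_grip: Grip on top of the mast: light grey block 34 (x) x 30 (y) x 50 mm high, plain on its -x face, orange button on its +x face. Origin: centre of its underside, 118 mm above the desk when the mast is down; axes as the board's. A black camera (34 mm wide, 30 mm high, underside level with the block's) sits on an arm 58 mm towards +y. Camera, grip and mast weigh 0.4 kg.
- grip_center (a point): Point on the grip block's vertical axis, 32 mm above its underside and 18 mm below its top, level with the button's middle: a good place for the finger pads, which close along the block's x, one on the plain face and one on the button. Axes as camera_grip.
- camera_button (a joint): Orange squeeze button, 22 mm wide (y) x 36 mm high, standing 5.5 mm proud of the grip's +x face; travel in m, 0 = out, 0.005 = pressed fully in; spring of 2.4 N rising to 6.4 N. While it is out, a catch locks the mast at 0 and at the first stop; pressed in more than 3 mm it frees the mast.
- camera_mast (a joint): How far the mast is pulled up, m: 0 = down (start, caught), 0.05 = first stop (it catches only if the button is let out there), 0.100 = second stop, the end of the travel, a hard stop with no catch. Moves with 1 N friction and sinks under its own weight (about 4 N) when let go, down to the first stop or below.
- charger: Charger: white block 42 (x) x 60 (y) x 28 mm high with two dark ports on one end, about 110 g, lying on the board. Origin: centre of its underside. No cable.
- unit_drawer0 (a joint): Opening of the drawer, m: 0 = shut, grows as it comes out along the unit's own -x; starts 0.115 to 0.145 open. Runs with about 1 N friction and stays where it is left.
- unit: Fixed dark wooden desktop drawer unit, 220 (x) x 200 (y) x 90 mm high with one drawer; its front faces its own -x. Origin: centre of its underside.
- drawer_floor (a point): Centre of the drawer's inner floor (22 mm above the desk; moves with the drawer; axes as the unit). Inside, the drawer is 175 (x) x 158 (y) mm with walls 46 mm high above the floor, a front panel 63 mm high and 15 mm thick, whose outer face is 108 mm towards -x of this point. The part in front of the unit is open above.
- unit_drawer0_handle (a point): Middle of the drawer's brass bar handle: 11 mm thick, 100 mm long, level, parallel to the unit's y, 35 mm in front of the drawer's front panel, 52 mm above the desk. Moves with the drawer. Axes as the unit.
- mug: Blue mug, 82 mm wide, 92 mm high, handle to its +y. Bystander. Origin: centre of the underside.
- pen_cup: Dark steel pen cup, 68 mm wide, 140 mm high with its pens. Bystander. Origin: centre of the underside.
- mouse: Black computer mouse, 100 (x) x 60 (y) x 34 mm high. Bystander. Origin: centre of the underside.
- stapler: Red and black stapler, 34 (x) x 130 (y) x 52 mm high. Bystander. Origin: centre of the underside.
- phone: Black phone lying flat, 72 (x) x 148 (y) x 9 mm. Bystander. Origin: centre of the underside.
- glasses_case: Dark red glasses case, 62 (x) x 160 (y) x 40 mm high. Bystander. Origin: centre of the underside.
- note_block: Yellow block of notes, 76 x 76 x 30 mm, on top of the drawer unit. Bystander. Origin: centre of the underside.
There are look-alikes about, which are no part of the job. Of the things shaped like the charger, the white one is meant.

How it is judged:
By the outcome, as a careful person would: the job done as asked, in the order asked, and still so for the second after the job is handed in, while the arm keeps its last pose, push and grip.
It also fails if it takes over 72 s, if anything falls off the work surface, if the arm or the gripper's body presses on something with over 40 N, if the wrist force passes 120 N, or if a joint passes its speed limit or range.

### The arm

A 6-joint arm with a two-finger parallel gripper is mounted at the origin on the work surface. World frame = base frame: x ahead of the robot, y to its left, z up, the work surface at z = 0. Lengths are in m, angles in rad, forces in N, time in s.
With the tool pointing down it reaches from about 0.325 to 0.9 m from the base axis. Payload 6.1 kg.
Tool frame: the origin (TCP) lies midway between the tips of the shut fingers; the grasp point (between the pads) lies 19 mm behind it; z points along the fingers, y is the line along which they close (so a half turn about z gives the same grasp; the last joint's range is limited). The gripper opens to 85 mm and grips with 20 to 120 N. Pads are 22 mm wide; open, the fingers measure 114 mm over their backs; the gripper's body (76 mm by 85 mm) begins 54 mm behind the grasp point. The pads swing forward as they close: fully open they stand 13 mm farther back than shut.
Start: joints at [1.209, 0.22, 1.526, -0, 1.395, -0.126], TCP at [0.146, 0.608, 0.199] pointing down, gripper open.
Joint ranges: [-2.98, 2.98], [-0.91, 2.08], [0.09, 2.57], [-1.24, 4.39], [0.2, 2.65], [-2.68, 2.68]. Speed limits (rad/s): [2.57, 2.57, 3.01, 3.14, 3.14, 3.14].

### API

Orientations are given as [roll, pitch, yaw] about the fixed x, y, z axes, in that order (R = Rz(yaw) Ry(pitch) Rx(roll)).
In Python, from plant import movep, move_l, set_joints, gripper_to, hold, inverse_kinematics, observe, get_image, get_calibration, Unreachable, job_done gives the robot as it stands. Calls block until the motion is done:
- movep(position, orientation): joint-space move of the TCP to a pose.
- move_l(position, feed=0.15, rotation=None, max_force=None): straight line of the TCP; rotation=None keeps the orientation; feed is the mean speed in m/s. With max_force (N) it stops when the force on the tool has changed by that much, and returns True; else False.
- set_joints(angles): joint-space move.
- gripper_to(opening, f_grip=None): finger opening in m; f_grip is the grip in N (None keeps the last); returns when the fingers have stopped.
- hold(seconds).
- inverse_kinematics(position, orientation): joint angles nearest the present ones, or None.
- observe(): the state.
- get_image(name): name is "side" or "top"; returns (picture, depth): 384x512x3 uint8, red, green, blue; 384x512 float32, m along the optical axis (not along the pixel's ray), 0 where there is no reading.
- get_calibration(name): a dict with "intrinsics" (3x3 intrinsics, pixels), "dist_coeffs" ([k1, k2, p1, p2, k3] as OpenCV has them; the pictures are not rectified), "world_from_camera" (4x4, takes a point from camera to world coordinates). Camera axes: x right, y down, z forward; pixel columns grow to the right and rows downward; lengths in m; the calibration is good to about 2 mm. A picture is of the moment at which its call begins. get_calibration takes no time and is no camera call.
A pose or a line that the arm cannot do raises Unreachable and nothing moves.
- job_done(): hands the job in; it is judged then, once.
The state is a dict: "time_s": time; "q": joint angles; "joint_velocities": joint speeds; "joint_torque": joint torques, N m; "eef_pos": TCP position; "tcp_rot": TCP orientation; "ft_force": force on the tool from outside, world axes, zero at the start; "torque": the same for the moment, N m; "opening": finger opening in m; "grasp_force": force on a finger pad.
Only numpy, scipy, OpenCV 4.12 (cv2) and the standard library are available. Lean on these libraries where they do the work, as an engineer would, in place of code of your own. Each camera call takes 0.05 s, during which the arm holds its last target. There are 200 camera calls.

## Working session

There is one attempt and no reset: what is moved stays moved. The work goes in short steps, each a Python script; the robot and the scene stay as the last script left them, time stands still between calls to the robot, and variables do not carry over. Pictures are saved under pics/ and viewed, at most 12 in all, crops included, and the job is handed in when it is done.

```bash
ls; mkdir -p pics
cat > h.py <<'E'
import numpy as np, cv2
from plant import *
def snap(n, f):
    im,d=get_image(n); np.savez(f'{f}.npz',im=im,d=d); cv2.imwrite(f'pics/{f}.png',im[:,:,::-1]); return im,d
def cloud(n,d):
    c=get_calibration(n); K=np.array(c['intrinsics']); D=np.array(c['dist_coeffs']); T=np.array(c['world_from_camera'])
    h,w=d.shape; u,v=np.meshgrid(np.arange(w),np.arange(h))
    p=cv2.undistortPoints(np.stack([u,v],-1).reshape(-1,1,2).astype(np.float64),K,D).reshape(h,w,2)
    P=np.dstack([p*d[...,None],d])@T[:3,:3].T+T[:3,3]
    P[d==0]=np.nan
    return P
E
python3 - <<'E'
from h import *
for n in('top','side'):
    im,d=snap(n,n+'0'); c=get_calibration(n); print(n,np.round(c['world_from_camera'],3).tolist())
print(observe())
a=cv2.imread('pics/top0.png'); cv2.imwrite('pics/top0b.png',cv2.resize(a,(800,600)))
a=cv2.imread('pics/side0.png'); cv2.imwrite('pics/side0b.png',cv2.resize(a,(800,600)))
E
```

```text
pics
top [[0.024, -0.986, 0.165, 0.309], [-1.0, -0.024, 0.005, 0.002], [-0.001, -0.165, -0.986, 1.584], [0.0, 0.0, 0.0, 1.0]]
side [[-0.821, -0.425, 0.383, 0.148], [-0.571, 0.588, -0.573, 0.639], [0.018, -0.688, -0.725, 0.927], [0.0, 0.0, 0.0, 1.0]]
{'time_s': 0.1, 'q': array([ 1.20889283e+00,  2.21167598e-01,  1.52748299e+00,  7.50914685e-06,
        1.39471690e+00, -1.26115412e-01]), 'joint_velocities': array([ 0.00124533, -0.00299354, -0.00231821,  0.00191124, -0.00209546,
       -0.00107064]), 'joint_torque': array([ 1.14281062e-03, -4.98256767e+01, -3.90543008e+01, -3.38030586e-04,
        5.81360771e-03,  4.76912163e-06]), 'eef_pos': array([0.14580172, 0.60713736, 0.19770336]), 'tcp_rot': array([-3.13983285e+00, -2.30572803e-04,  2.90580305e+00]), 'ft_force': array([ 0.2390541 , -0.21695681,  0.17296294]), 'torque': array([ 0.02511599, -0.05746666,  0.02433438]), 'grasp_force': 0.0, 'opening': 0.08529346086860222}
```

View pics/top0b.png

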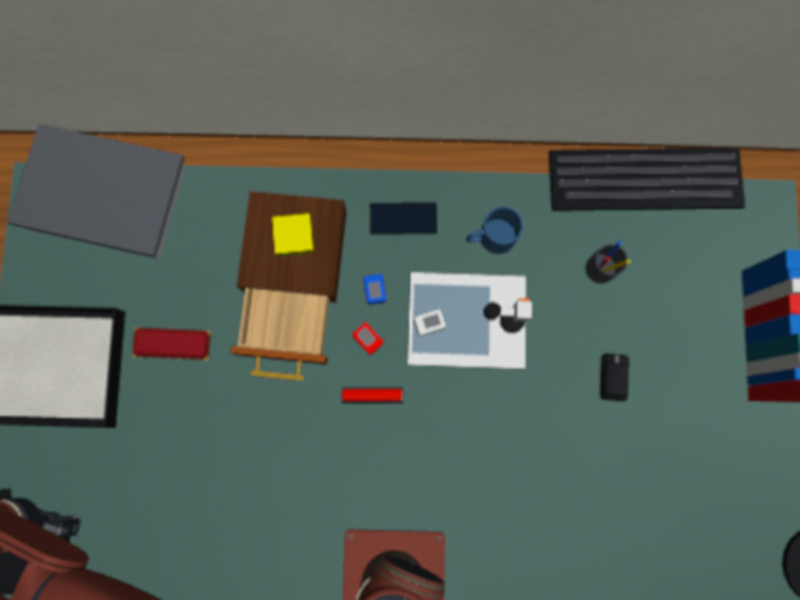

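View pics/side0b.png

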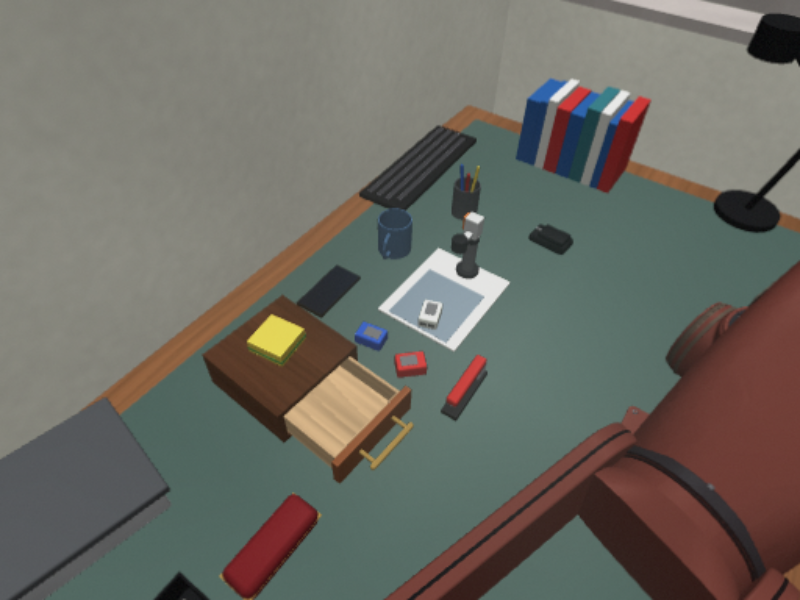

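The top view shows the charger at about (430,321), the grip at (523,308) with its orange button on the +x (upper) side, the drawer at (285,322) and its handle at (277,375), all in enlarged pixels. Next I'll fit these from the depth data.

Run:
```python
from h import *
S=0.64
z=np.load('top0.npz'); P=cloud('top',z['d'])
z2=np.load('side0.npz'); Q=cloud('side',z2['d'])
def reg(P,box,zl,zh,lab,im=None,f=None):
    a=[int(b*S) for b in box]; R=P[a[1]:a[3],a[0]:a[2]].reshape(-1,3)
    m=(R[:,2]>zl)&(R[:,2]<zh)
    if f is not None: m&=f(im[a[1]:a[3],a[0]:a[2]].reshape(-1,3).astype(int))
    R=R[m]
    if len(R)<4: print(lab,'none');return
    r=cv2.minAreaRect((R[:,:2]*1000).astype(np.float32))
    print(lab,len(R),'ctr',np.round(r[0],1),'size',np.round(r[1],1),'ang',round(r[2],1),'z',np.round(np.percentile(R[:,2],[5,50,95]),4))
reg(P,(405,300,455,345),.02,.05,'charger top')
reg(Q,(410,290,450,335),.026,.05,'charger side')
reg(P,(510,290,545,325),.155,.19,'grip top')
reg(Q,(455,205,490,240),.162,.19,'grip side')
reg(P,(400,260,535,375),.002,.012,'board')
reg(P,(225,180,355,305),.08,.1,'unit')
reg(Q,(200,290,360,440),.08,.1,'unit side')
reg(P,(245,362,310,385),.04,.07,'handle')
reg(Q,(365,410,415,470),.045,.07,'handle side')
reg(P,(225,340,335,365),.075,.09,'panel')
reg(Q,(330,380,415,480),.075,.09,'panel side')
reg(P,(355,265,395,310),.015,.05,'blue')
reg(P,(345,315,390,360),.015,.05,'red')
reg(P,(330,380,410,410),.03,.07,'stapler')
reg(P,(470,295,505,325),.1,.2,'cam')
reg(P,(460,200,530,260),.06,.2,'mug')
# drawer tops
reg(P,(235,285,332,345),.06,.075,'drawer walls')
a=cv2.imread('pics/top0.png')[165:235,140:345]; cv2.imwrite('pics/crop0.png',cv2.resize(a,None,fx=3.9,fy=3.9,interpolation=cv2.INTER_CUBIC))
```

```text
charger top 238 ctr [528.9 -64.2] size [42.1 60.7] ang 19.1 z [0.0273 0.0336 0.0393]
charger side 184 ctr [534.8 -60.4] size [41.8 60. ] ang 20.3 z [0.0283 0.034  0.0376]
grip top 138 ctr [ 542.  -241.2] size [31.3 40.4] ang 90.0 z [0.1589 0.1672 0.172 ]
grip side 75 ctr [ 545.5 -236.6] size [31.5 38.3] ang 85.0 z [0.1642 0.1676 0.1708]
board 3660 ctr [ 549.1 -147.5] size [249.1 289.8] ang 1.4 z [0.0024 0.0059 0.0106]
unit 3223 ctr [680.9 228.9] size [201.6 207.6] ang 85.5 z [0.0835 0.0891 0.0946]
unit side 3350 ctr [623.3 236.2] size [202.6 332.9] ang 85.6 z [0.0872 0.0906 0.0933]
handle 163 ctr [420.1 244.4] size [119.5  39.9] ang 88.3 z [0.0485 0.055  0.0615]
handle side 323 ctr [437.3 245. ] size [122.1  61.9] ang 85.9 z [0.0488 0.0567 0.0666]
panel 187 ctr [451.5 246.5] size [192.7  18.2] ang 85.9 z [0.0755 0.078  0.0822]
panel side 364 ctr [455.2 249.9] size [193.6  16.1] ang 85.7 z [0.0757 0.078  0.0806]
blue 221 ctr [599.5  54.2] size [61.7 41.7] ang 9.5 z [0.0214 0.0271 0.0326]
red 232 ctr [491.9  66.2] size [60.1 42.4] ang 46.2 z [0.0209 0.0274 0.0341]
stapler 308 ctr [373.7  51.4] size [ 23.1 122.2] ang 1.6 z [0.0438 0.0506 0.0563]
cam 125 ctr [ 540.6 -186.6] size [32.4 40.5] ang 22.4 z [0.1275 0.1459 0.1518]
mug 254 ctr [ 717.8 -203.2] size [ 80.2 106.7] ang 46.1 z [0.0622 0.0822 0.0946]
drawer walls 147 ctr [522.3 242. ] size [188.5 112.5] ang 85.6 z [0.0611 0.0669 0.0719]
```

View pics/crop0.png

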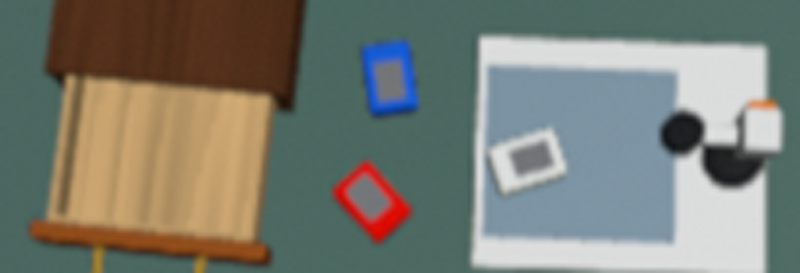

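Crop: the charger at crop pixel (528,161) lies with its long axis tilted up to the right. The button faces +x and the board's yaw is about 0. The fits from the two cameras agree within 6 mm, so I'll average them and grasp.

Run:
```python
from h import *
r=np.radians
def st(l): o=observe(); print(l,round(o['time_s'],2),np.round(o['eef_pos'],4),'op',round(o['opening'],4),'gf',round(o['grasp_force'],1),'F',np.round(o['ft_force'],1),flush=True)
O=[np.pi,0,r(109.6)]
movep([.532,-.062,.15],O); st('above')
print(move_l([.532,-.062,.007],.1,max_force=12)); st('down')
gripper_to(0.03,30); st('grip')
move_l([.532,-.062,.10],.1); st('lift')
move_l([.532,-.062,.20],.2); st('lift')
movep([.517,.243,.20],[np.pi,0,r(175.6)]); st('over drawer')
snap('top','top1'); snap('side','side1')
a=cv2.imread('pics/top1.png')[130:290,120:330]; b=cv2.imread('pics/side1.png')[150:330,120:330]
cv2.imwrite('pics/c1.png',np.hstack([cv2.resize(a,(400,300)),cv2.resize(b,(400,300))]))
```

```text
above 2.83 [ 0.5322 -0.0613  0.1501] op 0.0851 gf 0.0 F [0.6 1.  0.2]
False
down 4.42 [ 0.5327 -0.0622  0.0078] op 0.0853 gf 0.0 F [0.4 0.3 0.2]
grip 4.99 [ 0.532 -0.062  0.007] op 0.03 gf 0.0 F [ 0.5 -0.4 -0.9]
lift 6.08 [ 0.5314 -0.0619  0.0992] op 0.03 gf 0.0 F [ 0.5 -0.7 -0.5]
lift 6.72 [ 0.5313 -0.0618  0.1986] op 0.03 gf 0.0 F [0.3 0.  0.4]
over drawer 7.89 [0.5171 0.242  0.1994] op 0.0297 gf 0.0 F [ 0.4 -0.3  1.1]
```

View pics/c1.png

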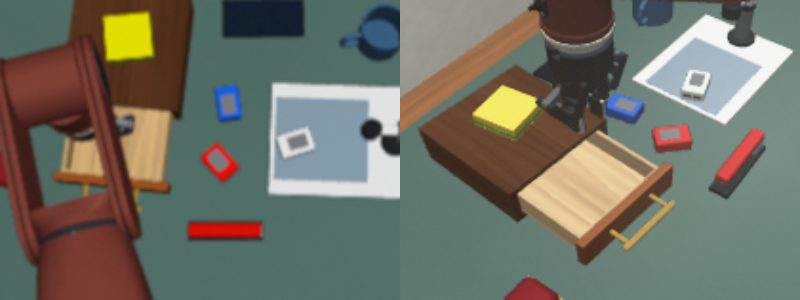

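The grasp missed: the side view shows the charger still on the board at about (695,85). I'll compare the gripper's position in the cameras with the reported TCP.

Run:
```python
from h import *
o=observe(); print(o['eef_pos'],o['tcp_rot'],o['opening'])
for n in('top','side'):
    c=get_calibration(n); K=np.array(c['intrinsics']);D=np.array(c['dist_coeffs']);T=np.linalg.inv(c['world_from_camera'])
    print(n,D)
    pts=np.array([[.532,-.062,.034],o['eef_pos'],[.541,-.239,.168],[0.411,.2514,.055]])
    px=cv2.projectPoints(pts,cv2.Rodrigues(T[:3,:3])[0],T[:3,3],K,D)[0][:,0]; print(px.round(1).tolist())
    for k in'01':
        z=np.load(f'{n}{k}.npz'); P=cloud(n,z['d']); m=(P[...,2]>.024)&(P[...,2]<.045)&(P[...,0]>.45)&(P[...,0]<.6)&(P[...,1]>-.12)&(P[...,1]<-.01)
        R=P[m]; print(k,len(R),cv2.minAreaRect((R[:,:2]*1000).astype(np.float32)))
    im=z['im'].copy()
    for p in px: cv2.drawMarker(im,tuple(int(round(v)) for v in p),(255,0,255),cv2.MARKER_CROSS,8,1)
    cv2.imwrite(f'pics/m_{n}.png',im[:,:,::-1])
a=cv2.imread('pics/m_top.png')[130:290,120:350]; b=cv2.imread('pics/m_side.png')[110:310,120:350]
cv2.imwrite('pics/c2.png',np.hstack([cv2.resize(a,(400,300)),cv2.resize(b,(400,300))]))
```

```text
[0.51746434 0.24156851 0.19978077] [-3.14110864e+00 -1.54506062e-04  3.06206464e+00] 0.030041754680928786
top [-0.03214049  0.          0.          0.          0.        ]
[[273.9, 205.2], [173.4, 199.6], [334.5, 197.3], [176.1, 239.2]]
0 234 ((528.745361328125, -64.11442565917969), (41.952117919921875, 60.59131622314453), 18.4484806060791)
1 229 ((529.4555053710938, -64.20046997070312), (42.13471603393555, 59.4910888671875), 19.081689834594727)
side [-0.00567591  0.          0.          0.          0.        ]
[[276.1, 198.5], [219.7, 230.6], [304.6, 138.9], [251.6, 284.3]]
0 190 ((534.751953125, -60.32979202270508), (41.76307678222656, 60.11188507080078), 20.291234970092773)
1 191 ((534.71875, -60.314109802246094), (41.80609130859375, 62.9879264831543), 19.610157012939453)
```

View pics/c2.png

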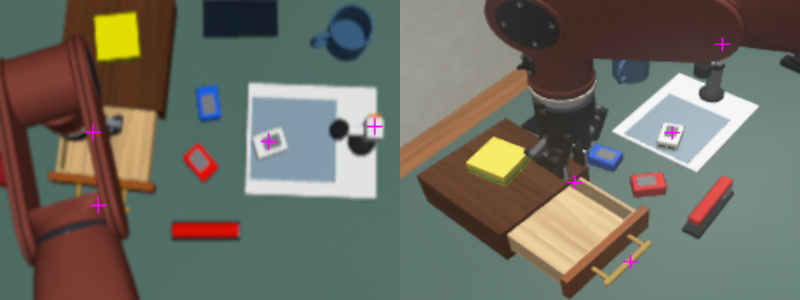

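The projected charger position lands on the charger and it hasn't moved, so the fingers never touched it. I'll zoom in on the fingers.

Run:
```python
from h import *
a=cv2.imread('pics/m_side.png')[150:250,170:270]; b=cv2.imread('pics/m_top.png')[160:240,130:210]
cv2.imwrite('pics/c3.png',np.hstack([cv2.resize(a,(450,450),interpolation=2),cv2.resize(b,(350,350),interpolation=2)] if 0 else [cv2.resize(a,(400,400),interpolation=2),cv2.resize(b,(400,400),interpolation=2)]))
z=np.load('side1.npz'); P=cloud('side',z['d'])
m=(np.abs(P[...,0]-.517)<.12)&(np.abs(P[...,1]-.242)<.12)&(P[...,2]>.14)
for zl in np.arange(.14,.32,.01):
    R=P[m&(P[...,2]>=zl)&(P[...,2]<zl+.01)]
    if len(R): print(round(zl,2),len(R),R[:,:2].min(0).round(3),R[:,:2].max(0).round(3))
```

```text
0.23 15 [0.507 0.223] [0.526 0.266]
0.24 45 [0.507 0.215] [0.528 0.272]
0.25 43 [0.506 0.215] [0.529 0.272]
0.26 41 [0.505 0.223] [0.526 0.272]
0.27 44 [0.504 0.207] [0.526 0.286]
0.28 102 [0.502 0.197] [0.533 0.293]
0.29 66 [0.502 0.189] [0.537 0.297]
0.3 102 [0.499 0.186] [0.534 0.301]
0.31 83 [0.5   0.182] [0.53  0.305]
```

View pics/c3.png

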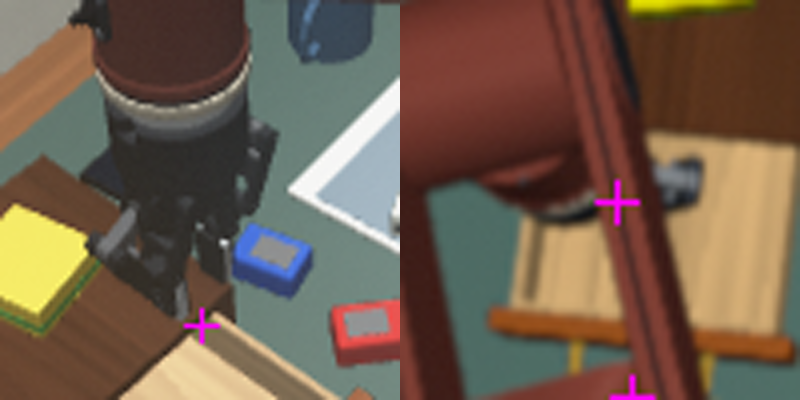

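In the zoom and the depth data, the fingertips are about 32 mm above the reported TCP (crop: tips at about (180,310), z about 0.232 m against 0.200 m), while x and y agree. I'll measure the offset by touching bare desk, then grasp at the corrected height.

```bash
cat >> h.py <<'E'
r=np.radians
def st(l): o=observe(); print(l,round(o['time_s'],2),np.round(o['eef_pos'],4),'op',round(o['opening'],4),'gf',round(o['grasp_force'],1),'F',np.round(o['ft_force'],1),flush=True); return o
E
python3 - <<'E'
from h import *
gripper_to(0.042,30)
O=[np.pi,0,r(109.6)]
movep([.41,-.08,.06],O); st('above desk')
move_l([.41,-.08,.005],.1)
print(move_l([.41,-.08,-.045],.025,max_force=5)); st('touch')
move_l([.41,-.08,.06],.15)
E
```

```text
above desk 9.64 [ 0.411  -0.0798  0.0607] op 0.0424 gf 0.0 F [-0.7 -0.5 -0.2]
True
touch 11.77 [ 0.4099 -0.08   -0.0344] op 0.0419 gf 3.8 F [-2.6  0.5  8.4]
```

Run:
```python
from h import *
O=[np.pi,0,r(109.6)]
gripper_to(0.085)
movep([.532,-.062,.10],O)
print(move_l([.532,-.062,-.024],.1,max_force=12)); st('down')
gripper_to(0.03,30); o=st('grip')
if o['opening']>.038:
    move_l([.532,-.062,.03],.05); st('lift')
    move_l([.532,-.062,.15],.2); st('lift')
    movep([.517,.243,.15],[np.pi,0,r(175.6)]); st('over drawer')
    im,d=snap('side','side2'); snap('top','top2')
    P=cloud('side',d); m=(np.abs(P[...,0]-.517)<.06)&(np.abs(P[...,1]-.243)<.06)&(P[...,2]>.12)&(im.min(-1)>120)
    R=P[m]; print(len(R),R.min(0),R.max(0))
    cv2.imwrite('pics/c4.png',cv2.resize(im[130:330,120:330,::-1],(600,570),interpolation=2))
```

```text
False
down 15.03 [ 0.5328 -0.0622 -0.0232] op 0.085 gf 0.0 F [0.3 0.1 0.7]
grip 15.5 [ 0.5324 -0.0621 -0.0235] op 0.0414 gf 31.7 F [0.2 0.7 3.3]
lift 16.73 [ 0.5316 -0.0619  0.0295] op 0.0417 gf 31.3 F [-0.1  0.4 -0.7]
lift 17.48 [ 0.5311 -0.0618  0.1486] op 0.0414 gf 31.3 F [-0.9 -0.5 -1.6]
over drawer 18.65 [0.517  0.242  0.1494] op 0.0414 gf 31.2 F [-0.4 -0.7 -0.7]
272 [0.47776792 0.21826733 0.17933999] [0.53867035 0.30297696 0.4902009 ]
```

View pics/c4.png

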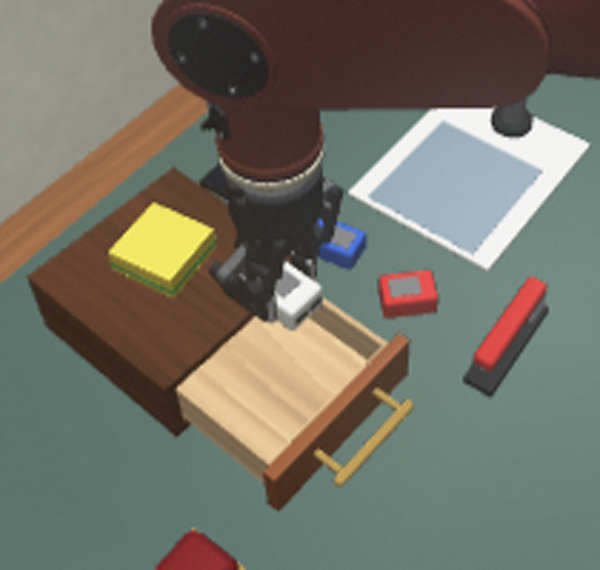

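The charger hangs level in the gripper over the open part of the drawer (at about (297,297) in the crop). Now I'll lower it in until it touches, release it and push the drawer shut.

Run:
```python
from h import *
move_l([.517,.243,.006],.12); st('near')
print(move_l([.517,.243,-.016],.015,max_force=3.5)); o=st('touch')
if o['eef_pos'][2]<-.003:
    gripper_to(0.062); st('released')
    move_l([.517,.243,.05],.08); move_l([.517,.243,.13],.2)
    snap('side','side3')
    u=np.array([np.cos(r(-4.4)),np.sin(r(-4.4))]); h=np.array([.411,.2514])
    a=h-.05*u
    move_l([*a,.13],.25); gripper_to(0.0)
    move_l([*a,.008],.2); st('pre-push')
    b=h+.17*u
    print(move_l([*b,.008],.06,max_force=14)); st('pushed')
    im,d=snap('side','side4'); snap('top','top4')
    s3=cv2.imread('pics/side3.png')[150:310,130:330]
    cv2.imwrite('pics/c5.png',np.hstack([cv2.resize(x,(400,320),interpolation=2) for x in (s3,im[150:310,130:330,::-1])]))
```

```text
near 20.1 [0.5179 0.2433 0.007 ] op 0.0416 gf 31.2 F [-0.2  0.2 -1. ]
True
touch 21.02 [ 0.5172  0.243  -0.0076] op 0.0415 gf 31.9 F [ 1.  -0.9  3.6]
released 21.35 [ 0.5154  0.2426 -0.0089] op 0.0615 gf 0.0 F [-0.5  0.2 -0.4]
pre-push 24.98 [0.3618 0.2556 0.0087] op -0.0001 gf 0.0 F [-0.4  0.5  0.2]
True
pushed 27.33 [0.5159 0.243  0.0071] op -0.0001 gf 0.4 F [-1.  -0.5  1.4]
```

View pics/c5.png

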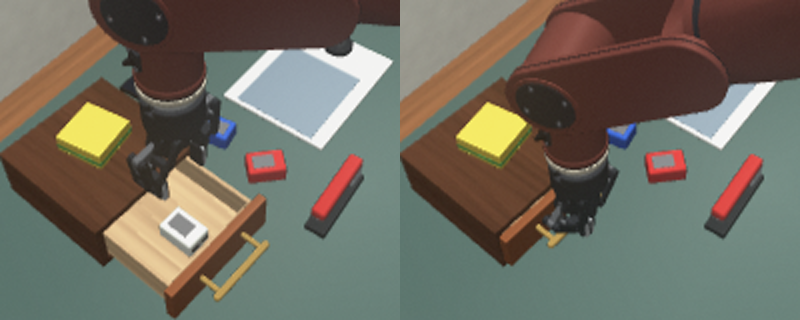

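Left: the charger lies flat on the drawer floor at about (185,230). Right: the panel looks level with the unit. A second, gentler push will confirm it's shut before I back off and check.

Run:
```python
from h import *
u=np.array([np.cos(r(-4.4)),np.sin(r(-4.4))]); p=observe()['eef_pos'][:2]
print(move_l([*(p+.03*u),.008],.03,max_force=16)); st('push2')
p=observe()['eef_pos'][:2]
a=p-.06*u
move_l([*a,.008],.15); move_l([*a,.15],.25); 
# above the camera grip
gripper_to(0.085)
O=[np.pi,0,r(90)]
movep([.541,-.239,.24],O); st('above grip')
im,d=snap('side','side5'); im2,d2=snap('top','top5')
P=cloud('side',d)
m=(P[...,2]>.072)&(P[...,2]<.083)&(P[...,0]>.4)&(P[...,0]<.6)&(P[...,1]>.14)&(P[...,1]<.35)
R=P[m]; print('panel',len(R),cv2.minAreaRect((R[:,:2]*1000).astype(np.float32)))
A=im[150:310,130:330,::-1]; B=im[90:190,250:375,::-1]
cv2.imwrite('pics/c6.png',np.hstack([cv2.resize(x,(400,320),interpolation=2) for x in (A,B)]))
```

```text
True
push2 27.82 [0.5153 0.2427 0.0059] op 0.0001 gf 0.0 F [-0.4  0.6  0.1]
above grip 31.69 [ 0.5412 -0.2378  0.2397] op 0.0851 gf 0.0 F [-0.4 -0.3 -0.3]
panel 416 ((576.9151611328125, 242.16481018066406), (196.82566833496094, 23.066402435302734), 83.81914520263672)
```

View pics/c6.png

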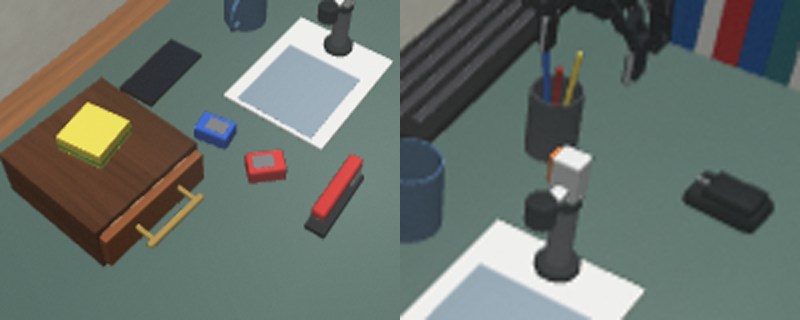

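Left: the drawer appears shut, but a pale line runs along the panel at about (155,195). Right: the gripper is above the grip with the button facing away (orange at (555,160)). I'll check the line more closely.

Run:
```python
from h import *
im=np.load('side5.npz')['im']; t=np.load('top5.npz')['im']
A=im[220:290,170:240,::-1]; B=t[150:220,140:240,::-1]
cv2.imwrite('pics/c7.png',np.hstack([cv2.resize(A,(420,420),interpolation=2),cv2.resize(B,(380,420),interpolation=2)]))
u=np.array([np.cos(r(-4.4)),np.sin(r(-4.4))])
for n in('top','side'):
  for k in'05':
    P=cloud(n,np.load(f'{n}{k}.npz')['d']); v=P[...,:2]@np.array([-u[1],u[0]]); s=P[...,:2]@u
    v0=np.array([.68,.23])@np.array([-u[1],u[0]])
    m=(np.abs(v-v0)<.08)
    pan=m&(P[...,2]>.074)&(P[...,2]<.083)&(s>.38)&(s<.62)
    uni=m&(P[...,2]>.087)&(P[...,2]<.095)&(s>.45)&(s<.8)
    han=m&(P[...,2]>.05)&(P[...,2]<.065)&(s>.35)&(s<(.43 if k=='0' else .55))
    print(n,k,'panel',np.percentile(s[pan],[5,50,95]).round(4),'unit front',np.percentile(s[uni],[1,3]).round(4),'handle',np.percentile(s[han],[5,50,95]).round(4))
```

```text
top 0 panel [0.4233 0.4319 0.6045] unit front [0.5595 0.5625] handle [0.3826 0.3895 0.422 ]
top 5 panel [0.5434 0.5523 0.5884] unit front [0.5594 0.5623] handle [0.5032 0.511  0.5434]
side 0 panel [0.4274 0.4352 0.5645] unit front [0.5636 0.5661] handle [0.3874 0.398  0.4284]
side 5 panel [0.5481 0.5561 0.5645] unit front [0.5636 0.5664] handle [0.5085 0.5263 0.5496]
```

View pics/c7.png

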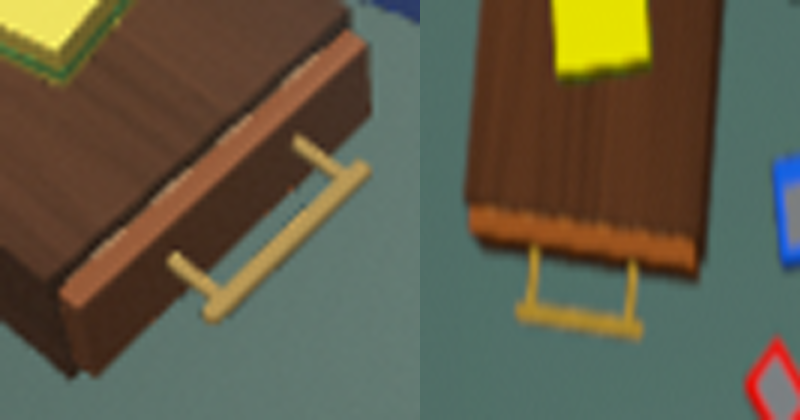

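The panel has moved in by 120.5 mm. Its inner face is level with the unit's front to within 1 mm and the second push met a hard stop, so the drawer is shut. Next is the camera grip.

Run:
```python
from h import *
print(move_l([.541,-.239,.098],.1,max_force=10)); st('down')
gripper_to(0.045,20); st('45')
gripper_to(0.025,45); st('grip'); hold(.3); st('grip')
```

```text
False
down 33.36 [ 0.5415 -0.2393  0.0989] op 0.0851 gf 0.0 F [-0.5  0.3 -0.1]
45 33.83 [ 0.542  -0.2392  0.0986] op 0.045 gf 1.9 F [3.2 0.8 1.3]
grip 34.08 [ 0.5438 -0.2393  0.0995] op 0.0334 gf 49.4 F [11.3  1.   0.2]
grip 34.38 [ 0.5438 -0.2393  0.0995] op 0.0334 gf 49.4 F [10.   0.5  0.5]
```

The button is pressed in (opening 33 mm), but there is a 10 N sideways load. I'll ease it by shifting about 3 mm in +x, then pull up.

Run:
```python
from h import *
move_l([.5442,-.239,.0985],.02); st('centred')
z0=observe()['eef_pos'][2]
gripper_to(0.025,60)
print(move_l([.5442,-.239,z0+.085],.06,max_force=25)); st('85')
print(move_l([.5442,-.239,z0+.115],.03,max_force=15)); st('stop'); hold(.3); o=st('held'); print('rise',o['eef_pos'][2]-z0)
im,d=snap('side','side6'); t,_=snap('top','top6')
for n in('side','top'):
    z=np.load(n+'6.npz'); P=cloud(n,z['d']); m=(np.abs(P[...,0]-.544)<.03)&(P[...,1]<-.16)&(P[...,1]>-.21)&(P[...,2]>.1)&(P[...,2]<.26)
    print(n,m.sum(),np.percentile(P[m][:,2],[5,50,95]) if m.any() else '')
cv2.imwrite('pics/c8.png',cv2.resize(im[60:220,220:400,::-1],(675,600),interpolation=2))
```

```text
centred 34.68 [ 0.5436 -0.2392  0.0994] op 0.0339 gf 50.4 F [-4.6  0.9  7.3]
False
85 36.48 [ 0.5436 -0.2392  0.1853] op 0.0336 gf 60.5 F [-3.7 -3.3 -3.5]
True
stop 37.09 [ 0.5434 -0.2391  0.1987] op 0.0332 gf 72.0 F [ 3.7 -1.  -2.6]
held 37.39 [ 0.5434 -0.2391  0.1975] op 0.0335 gf 71.9 F [ 6.3  0.5 -3.4]
rise 0.09809872758495483
side 133 [0.2209262  0.24024811 0.24743883]
top 52 [0.22576803 0.2430998  0.24825527]
```

View pics/c8.png

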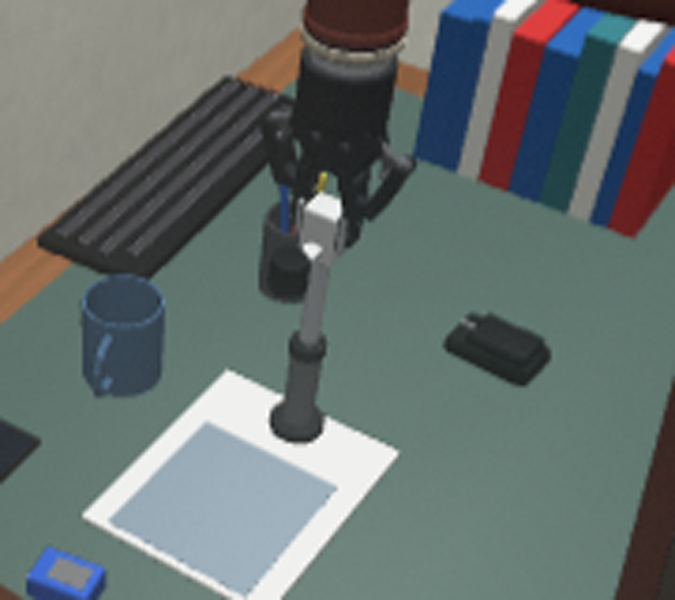

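The picture shows the mast extended and held at about (325,225). It settled about 1 mm below the stop when the line ended, so I'll keep a small steady upward push against the stop.

Run:
```python
from h import *
for z in(.2,.202,.204,.206):
    move_l([.5438,-.239,z],.02); o=st(z)
    if o['ft_force'][2]<-14: break
hold(.5); o=st('held')
if o['opening']<.0355 and o['ft_force'][2]<-10 and o['time_s']<60: job_done(); print('handed in')
```

```text
0.2 37.83 [ 0.5433 -0.2391  0.1996] op 0.0333 gf 71.0 F [-2.3 -3.5 -5.1]
0.202 38.08 [ 0.5432 -0.239   0.1997] op 0.0336 gf 69.9 F [  3.   -5.1 -15.9]
held 38.58 [ 0.5432 -0.239   0.1997] op 0.0334 gf 69.9 F [  2.3  -5.8 -14.7]
the job is handed in; nothing more can be done
handed in
```

Job handed in at about 38.6 s: the charger lies in the shut drawer, and the camera is held against the second stop with the button squeezed (rise about 100 mm).

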